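Dock the filled tablet cassette in the verification station

TASK

The long tablet cassette has just been filled and its lid is standing open. Shut the lid where the cassette stands, set the cassette upright on the deck of the docking station in the mouth of its converging guides, nose towards the bay, and push it in under the reading head until it is fully home and both side catches have clicked into its grooves. Keep it upright throughout and leave the short cassette and everything else on the desk where it is.

Things in the scene. Friction and masses are not known exactly. Their poses are not given: they have to be found in the camera images.
- cassette_long: long tablet cassette, to be docked: white box 130 x 60 x 85 mm with grey lid, 0.27 to 0.48 kg, on the desk (z=0). Origin: centre of underside; x to the nose (+65 mm), turned away from the robot +-30 deg; z up. Nose corners chamfered over 15 mm. Upright groove in each side wall, 15 wide, 6 deep, at x=-32 mm. Lift it by its 60 mm width near x=-5 to 15 mm, fingertips 25 mm or more above the underside
- cassette_long_pad (a point): ribbed thumb pad on the flat tail wall of the long cassette, 30 mm above its underside, at x=-65 mm: the place to push. x points from the tail to the nose
- cassette_long_lid (a joint): its lid, rad: 0 shut, 1.57 upright, 2.0 fully back; starts 1.7 to 1.95, leaning away from the tail. Axis across the nose end at x=+63, z=80 mm of the cassette; flat plate 5 mm thick, 60 mm wide, reaching 126 mm from the axis; the side facing away from the tail becomes the top. 35 g, friction under 0.01 Nm: drawn past upright towards the tail, it drops shut
- cassette_long_lid_edge (a point): middle of the lid's free edge, 126 mm from its axis; about 200 mm above the desk when open, over the tail when shut
- dock: docking station, fixed: grey deck 150 mm wide, 10 mm thick, from x=-205 to +165 mm of its frame (origin under the deck, x into the bay, away from the robot, z up). Two slick rails on it, 20 mm high: inner faces converge from 119 mm apart at x=-107 to 63 mm at x=-20, then run parallel to the white column at x=+95 mm, the end stop. A reading head overhangs the bay
- dock_head_edge (a point): middle of the lower front edge of the white reading head, at x=-43, z=110 mm of the dock; the head is 120 mm wide and 65 mm high and runs back to the column. A cassette fully home has its tail 8 mm in under this edge: an upright tool pushing it strikes the head too early; one leaning back towards the robot by 30 to 45 degrees stays clear
- dock_home (a point): point on the deck's upper face where the cassette's origin is when fully home (x=30, z=10 mm in the dock's frame); x into the bay, z up
- dock_mouth (a point): point on the deck's upper face in the mouth of the guides (x=-118 mm in the dock's frame), a good place for the cassette's origin when setting it down, nose to the bay
- catch_left (a joint): sprung roller catch left of the bay, rad: 0 at rest and when dropped into the cassette's groove, up to 0.09 while a side wall pushes it outward. Its 14 mm roller stands 31 to 43 mm above the deck, at x=-2 mm of the dock, pressing with 2 to 3 N; pushing the cassette in past both takes 6 to 20 N
- catch_right (a joint): the same catch on the right of the bay
- cassette_short: the short tablet cassette, same make, width and height but 90 mm long, lid shut; not wanted. Origin at the centre of its underside, x towards its nose, z up
- stapler: desk stapler, 145 x 36 x 59 mm, bystander
- label_roll: roll of white labels lying flat, 72 mm across, 42 mm high, bystander
- stamp: rubber stamp with turned wooden handle, 27 x 55 x 76 mm, bystander
- ink_pad: closed ink pad, 75 x 113 x 17 mm, bystander
- tape: tape dispenser, 150 x 38 x 86 mm, bystander
- clips: flat tin of paper clips, 62 x 92 x 27 mm, bystander
- pen: blue ball pen lying on the desk, 142 mm long, bystander

How it is judged (in metres and radians):
On the way, in this order (a step that is already met when the one before it is completed fails the run):
1. the lid of the long cassette is shut while the cassette stands upright on the desk (value of joint cassette_long_lid below 0.08 rad and height (world z) of cassette_long below 0.006 m and angle between cassette_long's own z axis and vertical below 0.08 rad), for 0.2 s.
2. the long cassette, lid shut, stands upright on the deck in the mouth of the guides, nose towards the bay (x of cassette_long in the frame of dock_home between -0.21 and -0.05 m and y of cassette_long in the frame of dock_home between -0.035 and 0.035 m and z of cassette_long in the frame of dock_home between -0.004 and 0.005 m and value of joint cassette_long_lid below 0.08 rad and angle between cassette_long's own z axis and vertical below 0.08 rad and x of cassette_long_lid_edge in the frame of cassette_long below 0 m and angle between the x axis of cassette_long and the x axis of dock_home, either way round below 0.5 rad), for 0.1 s.
3. the long cassette is fully home between the guides, both catches in its grooves (x of cassette_long in the frame of dock_home between -0.005 and 0.004 m and y of cassette_long in the frame of dock_home between -0.004 and 0.004 m and z of cassette_long in the frame of dock_home between -0.004 and 0.004 m and angle between the x axis of cassette_long and the x axis of dock_home, either way round below 0.05 rad and angle between cassette_long's own z axis and vertical below 0.05 rad and value of joint cassette_long_lid below 0.08 rad and value of joint each of catch_left, catch_right below 0.03 rad), for 0.2 s.
At the end, for the whole second after the job is handed in: the long cassette stands upright on the deck, nose first, its origin within 4 mm (5 mm short along the bay) of the home point, in line with the bay within 0.05 rad, lid shut (under 0.08 rad), both catches back within 0.03 rad of rest in its grooves, at rest and released (all of step 3 and linear speed of cassette_long below 0.01 m/s and x of cassette_long_lid_edge in the frame of dock_home below 0 m); the robot touches nothing.
It fails at once if the long cassette is tipped by more than 0.5 rad (angle between cassette_long's own z axis and vertical above 0.5 rad).
It fails at once if the short cassette or a bystander is displaced by more than 30 mm (distance of any of cassette_short, stapler, label_roll, stamp, ink_pad, tape, clips, pen from where it was at the start of the episode above 0.03 m).
It also fails if it takes over 61 s, if anything falls off the work surface, if the arm or the gripper's body presses on something with over 40 N, if the wrist force passes 120 N, or if a joint passes its speed limit or range.

ROBOT

A 6-joint arm with a two-finger parallel gripper is mounted at the origin on a cart in front of the work surface, level with it; the furniture and walls round the work are solid. World frame = base frame: x ahead of the robot, y to its left, z up, the work surface at z = 0. Lengths are in m, angles in degrees, forces in N, time in s.
With the tool pointing down it reaches from about 0.375 to 0.9 m from the base axis. Payload 3.1 kg.
Tool frame: the origin (TCP) lies on the centre line of the jaws, within the pads' length; the fingertips stand finger_overhang ahead of it and the grasp point (between the pads) lies 5 mm behind it (finger_overhang is the distance from the TCP to the fingertips, in m); z points along the fingers, y is the line along which they close (so a half turn about z gives the same grasp; the last joint's range is limited). The gripper opens to 87 mm and grips with 3 to 60 N. Pads are 19 mm wide; open, the fingers measure 117 mm over their backs; the gripper's body (75 mm by 190 mm) begins 51 mm behind the grasp point.
Start: joints at [-75.946, 30.224, 82.088, -0, 67.689, -10.227], TCP at [0.257, -0.57, 0.203] pointing down, gripper open.
Joint ranges: [-176.69, 176.69], [-43.24, 126.21], [12.49, 139.97], [-82, 262], [0, 151.66], [-163.58, 163.58]. Speed limits (degrees/s): [159.86, 159.86, 180, 180, 180, 180].

INTERFACE

Orientations are given as a 3x3 rotation matrix whose columns are the frame's x, y, z axes.
In Python, from rig import read_state, capture, calibration, hand_in, finger_overhang gives the robot as it stands.
- The arm moves only by the tool send_rows, never from a script. Its argument "plan" is a list of rows, each a list of 5 numbers: the closure in counts, from 0 (fully open) to 255 (shut), then the shift along the tool's x, y, z in m, then the turn about the tool's z in rad. A call has 1 to 20 rows; each row shifts and turns the commanded pose from where the row before left it, along the tool's axes as they then stand; what a row does not reach is not made up. A row lasts 1/12 s, in which the tool goes at most 41.7 mm and 7.16 degrees, less where a joint would pass 70% of its speed; a pose out of reach is approached as far as the arm can. A call is refused whole if a number of a shift passes 0.0417 or a number of a turn 0.125, either way. A call with a gripper value outside its range is refused whole. The fingers move at their own pace and stop on an object; the grip force is fixed at half the most. Time passes only in rows, so rows that do not move let the fingers close. It gives the time, the measured TCP pose, the force, the opening and the grip force at its end, in the units of the state.
- read_state(): the state, without advancing time (a new reading comes with each control period).
- capture(name): name is "side" or "top" or "wrist"; returns (picture, depth): 384x512x3 uint8, blue, green, red; 384x512 float32, m along the optical axis (not along the pixel's ray), 0 where there is no reading.
- calibration(name): a dict with "fx", "fy", "cx", "cy" (pixels), "xyz" and "rotation" of the camera in the world. Camera axes: x right, y down, z forward; pixel columns grow to the right and rows downward; lengths in m; the calibration is good to about 2 mm. A picture is of the moment at which its call begins: read the wrist's pose just before it. calibration takes no time and is no camera call; for the wrist camera it gives the pose at the moment of the call.
- hand_in(): hands the job in; it is judged then, once.
The state is a dict: "time_s": time; "joint_positions": joint angles; "qvel": joint speeds; "tau": joint torques, N m; "position": TCP position; "tcp_rot": TCP orientation; "force": force on the tool from outside, world axes, zero at the start; "moment": the same for the moment, N m; "opening": opening from 0.0 (shut) to 1.0 (fully open); "grasp_force": force on a finger pad.
Only numpy, scipy, OpenCV 4.12 (cv2) and the standard library are available. Lean on these libraries where they do the work, as an engineer would, in place of code of your own. Each camera call takes 0.05 s, during which the arm holds its last target. There are 200 camera calls.

## Working session

There is one attempt and no reset: what is moved stays moved. The work goes in short steps, Python scripts to look and compute and a tool call to move; the robot and the scene stay as the last step left them, time stands still between calls to the robot, and variables do not carry over. Pictures are saved under pics/ and viewed, at most 10 in all, crops included, and the job is handed in when it is done.

Besides the shell and the picture viewer there is one more tool, called after "Call:" as name(argument=value, ...) on one line, values as JSON. send_rows: Moves the arm, as the interface text tells. Its arguments: {"type":"object","properties":{"plan":{"type":"array","items":{"type":"array","items":{"type":"number"}}}},"required":["plan"]}

```bash
ls; mkdir -p pics; python3 - <<'E'
from rig import *
import cv2, numpy as np
s=read_state(); print(s, finger_overhang if not callable(finger_overhang) else finger_overhang())
for n in ("top","side"):
    p,d=capture(n); cv2.imwrite(f"pics/{n}0.png",p); np.savez(f"{n}0.npz",p=p,d=d); print(n,calibration(n))
E
```

```text
pics
{'time_s': 0.0, 'joint_positions': array([-7.59469012e+01,  3.02786605e+01,  8.21561609e+01, -2.70841099e-03,
        6.76880885e+01, -1.02275964e+01]), 'qvel': array([ 0.05934517, -0.04874808,  0.01482356,  0.03857068, -0.01704407,
        0.07301222]), 'tau': array([ 9.18484366e-04, -4.40040708e+01, -1.76593781e+01,  6.35178178e-02,
        5.82807348e-02, -1.65660977e-04]), 'position': array([ 0.25682575, -0.56895175,  0.2023762 ]), 'tcp_rot': array([[ 9.11534573e-01,  4.11223059e-01, -5.63317212e-04],
       [ 4.11223306e-01, -9.11532285e-01,  2.07035700e-03],
       [ 3.37896713e-04, -2.11885115e-03, -9.99997698e-01]]), 'force': array([-0.34362737,  0.46309829, -0.47375756]), 'moment': array([-0.00626707,  0.01263831, -0.02683576]), 'grasp_force': 0.0, 'opening': 1.0008598599338978} 0.014
top {'fx': 398.25255446937564, 'fy': 398.25255446937564, 'cx': 263.1225834911497, 'cy': 197.06777531192014, 'xyz': array([0.41817526, 0.00662054, 1.6259032 ]), 'rotation': array([[-0.01694188, -0.99341497,  0.11331226],
       [-0.99983232,  0.0176201 ,  0.00498652],
       [-0.00695025, -0.11320878, -0.99354691]])}
side {'fx': 372.76487593585404, 'fy': 372.76487593585404, 'cx': 257.6901500797761, 'cy': 193.60628228640644, 'xyz': array([ 0.31579207, -1.15852868,  0.81314896]), 'rotation': array([[ 0.97605024, -0.12954543,  0.17476815],
       [-0.21665343, -0.50617559,  0.83477396],
       [-0.01967777, -0.85264545, -0.52211927]])}
```

View pics/top0.png

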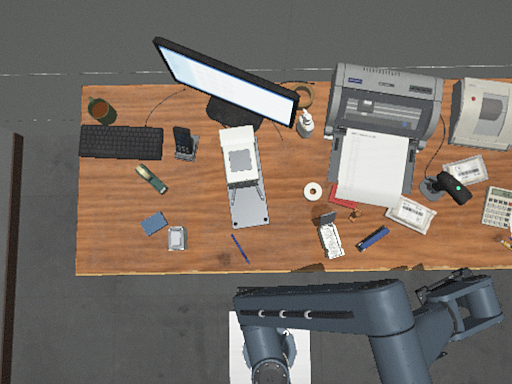

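View pics/side0.png

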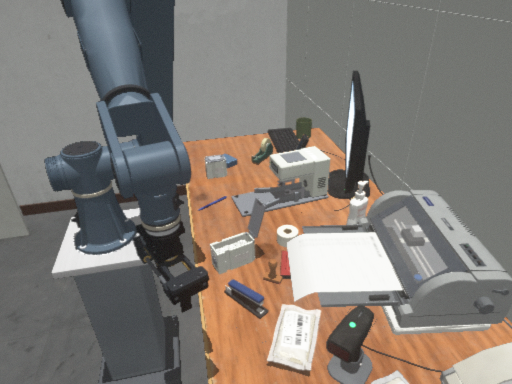

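The top view shows the long cassette at about (332,238) with its lid leaning up-image at (327,218). The dock runs from (250,225) to (240,130), with its head at (240,160). The short cassette is at (177,238), the stapler at (373,238), the stamp at (355,215) and the pen at (241,248). The side view agrees: the open cassette is at (233,250) and its lid at (257,217).

```bash
cat > h.py <<'E'
import numpy as np, cv2
from rig import *
def cloud(name,d,cal):
    v,u=np.indices(d.shape); 
    P=np.stack([(u-cal['cx'])/cal['fx']*d,(v-cal['cy'])/cal['fy']*d,d],-1)@np.array(cal['rotation']).T+cal['xyz']
    P[d<=0]=np.nan; return P
def hmap(P,C,x,y,fn,mm=1.0,s=2,zmin=-1,zmax=9):
    # top-down colour map; image up=+x, left=+y
    P=P.reshape(-1,3);C=C.reshape(-1,3);k=(P[:,0]>x[0])&(P[:,0]<x[1])&(P[:,1]>y[0])&(P[:,1]<y[1])&(P[:,2]<zmax)&(P[:,2]>zmin)
    return P[k],C[k]
E
python3 - <<'E'
from h import *
for n in("top","side"):
    f=np.load(n+"0.npz"); P=cloud(n,f['d'],calibration(n))
    Q,C=hmap(P,f['p'],(.3,.62),(-.36,-.16),0)
    t=Q[Q[:,2]<.02]; print(n,"desk z",np.median(t[:,2]))
    b=(Q[:,2]>.03)&(Q[:,2]<.22)
    # height slices
    for a,c in((.03,.075),(.075,.095),(.1,.13),(.13,.16),(.16,.19),(.19,.22)):
        k=(Q[:,2]>a)&(Q[:,2]<c)
        if k.sum(): print(a,c,k.sum(),Q[k].min(0).round(3),Q[k].max(0).round(3),Q[k].mean(0).round(3))
    # dock
    Q,C=hmap(P,f['p'],(.35,1.0),(-.05,.25),0)
    for a,c in((.005,.015),(.02,.04),(.105,.12),(.165,.185)):
        k=(Q[:,2]>a)&(Q[:,2]<c)
        if k.sum(): 
            r=cv2.minAreaRect(Q[k][:,:2].astype(np.float32)); print('dock',a,c,k.sum(),r,Q[k][:,2].mean())
    import numpy as _; np.save(n+'P.npy',P)
f=np.load('top0.npz');g=np.load('side0.npz')
A=cv2.resize(f['p'][115:265,160:400],None,fx=3,fy=3,interpolation=2)
cv2.imwrite('pics/a.png',A)
E
```

```text
top desk z -0.00021933310358024372
0.03 0.075 632 [ 0.353 -0.36   0.031] [ 0.62  -0.16   0.075] [ 0.485 -0.255  0.058]
0.075 0.095 312 [ 0.355 -0.36   0.075] [ 0.62  -0.207  0.095] [ 0.508 -0.282  0.081]
0.1 0.13 39 [ 0.481 -0.255  0.1  ] [ 0.502 -0.197  0.13 ] [ 0.491 -0.225  0.116]
0.13 0.16 39 [ 0.491 -0.254  0.13 ] [ 0.511 -0.196  0.16 ] [ 0.5   -0.224  0.144]
0.16 0.19 43 [ 0.5   -0.251  0.162] [ 0.52  -0.195  0.189] [ 0.509 -0.224  0.174]
0.19 0.22 33 [ 0.506 -0.248  0.19 ] [ 0.526 -0.193  0.208] [ 0.516 -0.219  0.199]
dock 0.005 0.015 2431 ((0.6756945252418518, 0.09955506026744843), (0.298483282327652, 0.6481707692146301), 89.96429443359375) 0.009405577216114881
dock 0.02 0.04 162 ((0.7529270648956299, 0.08730533719062805), (0.5225796103477478, 0.17776204645633698), 10.34100341796875) 0.02585883733676438
dock 0.105 0.12 108 ((0.8629457354545593, 0.04573832452297211), (0.38685062527656555, 0.19140012562274933), 24.861421585083008) 0.11393990657211403
dock 0.165 0.185 1900 ((0.8343573808670044, 0.061747536063194275), (0.37047404050827026, 0.2300308495759964), 9.308812141418457) 
[... 437 characters left out ...]
0.193  0.19 ] [ 0.513 -0.226  0.176]
0.19 0.22 41 [ 0.508 -0.248  0.19 ] [ 0.528 -0.189  0.204] [ 0.518 -0.221  0.196]
dock 0.005 0.015 1396 ((0.6866552829742432, 0.06636729836463928), (0.6619086861610413, 0.2768886685371399), 7.641716480255127) 0.010310136933620527
dock 0.02 0.04 442 ((0.7862511873245239, 0.1001647338271141), (0.42054668068885803, 0.13670721650123596), 5.99279260635376) 0.028250986311987313
dock 0.105 0.12 124 ((0.8356311917304993, 0.06507696956396103), (0.3751473128795624, 0.23884737491607666), 10.483916282653809) 0.11486415321128461
dock 0.165 0.185 854 ((0.829200267791748, 0.0701507180929184), (0.365153968334198, 0.216597318649292), 7.838926792144775) 0.17397063639432875
```

View pics/a.png

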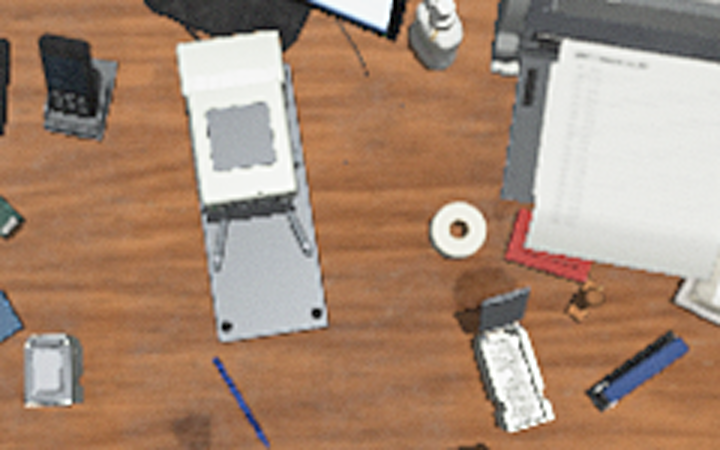

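```bash
python3 - <<'E'
from h import *
P=np.load('topP.npy');f=np.load('top0.npz');S=np.load('sideP.npy');g=np.load('side0.npz')
def show(n,K):
    r=cv2.minAreaRect(K[:,:2].astype(np.float32)); print(n,len(K),np.round(cv2.boxPoints(r),4).tolist(),np.round(r[1],4),round(r[2],2),'z',np.median(K[:,2]).round(4))
R=P[176:232,222:276].reshape(-1,3); show('deck',R[(R[:,2]>.006)&(R[:,2]<.014)])
R=P[120:186,215:265].reshape(-1,3); show('headtop',R[(R[:,2]>.165)&(R[:,2]<.185)])
R=S[140:225,215:345].reshape(-1,3); 
k=(R[:,2]>.006)&(R[:,2]<.014)&(R[:,1]>-.05)&(R[:,1]<.22);show('deck side',R[k])
# cassette
sel=lambda Q:Q[(Q[:,0]>.32)&(Q[:,0]<.54)&(Q[:,1]<-.18)&(Q[:,1]>-.315)]
for n,Q,lo in(('top',P,.0),('side',S,0)):
    K=sel(Q.reshape(-1,3)); 
    show(n+' body .02-.083',K[(K[:,2]>.02)&(K[:,2]<.083)]); show(n+' rim',K[(K[:,2]>.078)&(K[:,2]<.09)])
    L=K[(K[:,2]>.1)]; show(n+' lid',L); c=L.mean(0); v=np.linalg.svd(L-c)[2][2]; print('lid normal',v,c,'top',L[:,2].max())
for n,Q,(a,b,c,d) in (('short',P,(.3,.6,.15,.35)),):
    K=Q.reshape(-1,3);K=K[(K[:,0]>a)&(K[:,0]<b)&(K[:,1]>c)&(K[:,1]<d)&(K[:,2]>.07)];show(n,K)
E
```

```text
deck 1104 [[0.46320000290870667, -0.030799999833106995], [0.6883000135421753, -0.0357000008225441], [0.6930999755859375, 0.18170000612735748], [0.46799999475479126, 0.186599999666214]] [0.2175 0.2252] 88.74 z 0.0097
headtop 1790 [[0.6353999972343445, 0.15330000221729279], [0.6499999761581421, 0.02500000037252903], [0.8568999767303467, 0.048500001430511475], [0.8424000144004822, 0.17669999599456787]] [0.2083 0.1291] 6.46 z 0.1746
deck side 1175 [[0.40130001306533813, 0.13289999961853027], [0.43209999799728394, -0.061000000685453415], [1.0354000329971313, 0.03480000048875809], [1.004699945449829, 0.22869999706745148]] [0.6109 0.1963] 9.02 z 0.0101
top body .02-.083 524 [[0.3499000072479248, -0.23690000176429749], [0.3668999969959259, -0.2948000133037567], [0.4925000071525574, -0.257999986410141], [0.4754999876022339, -0.20010000467300415]] [0.1309 0.0604] 16.35 z 0.0617
top rim 118 [[0.35109999775886536, -0.2379000037908554], [0.3684999942779541, -0.2946999967098236], [0.492900013923645, -0.2565999925136566], [0.4754999876022339, -0.19979999959468842]] [0.1301 0.0594] 17.02 z 0.0811
to
[... 608 characters left out ...]
85], [0.36880001425743103, -0.29789999127388], [0.498199999332428, -0.2599000036716461], [0.4803999960422516, -0.19939999282360077]] [0.1349 0.0631] 16.38 z 0.0797
side lid 536 [[0.3140999972820282, -0.2117999941110611], [0.3222000002861023, -0.28200000524520874], [0.5299999713897705, -0.2581000030040741], [0.5218999981880188, -0.18780000507831573]] [0.2092 0.0707] 6.58 z 0.1724
lid normal [-0.71218268 -0.65700549 -0.24726428] [ 0.4526406  -0.23368651  0.31784786] top 0.755662510269845
short 168 [[0.3984000086784363, 0.3222000002861023], [0.4832000136375427, 0.3221000134944916], [0.48330000042915344, 0.3499000072479248], [0.3984000086784363, 0.3499999940395355]] [0.0277 0.0848] 89.95 z 0.084
```

```bash
python3 - <<'E'
from h import *
s=read_state();R=s['tcp_rot'];t=s['position'];print(calibration('wrist'))
for n in('side','top'):
    P=np.load(n+'P.npy').reshape(-1,3);P=P[np.isfinite(P).all(1)];T=(P-t)@R
    T=T[(abs(T[:,0])<.15)&(abs(T[:,1])<.15)]
    print(n)
    for z in np.arange(.02,-.3,-.012):
        k=(T[:,2]<z)&(T[:,2]>z-.012)
        if k.sum()>2:print(round(z,3),k.sum(),'x',(T[k,0].min()*1e3).round(),(T[k,0].max()*1e3).round(),'y',(T[k,1].min()*1e3).round(),np.percentile(T[k,1]*1e3,[50,90,100]).round())
p=np.load('side0.npz')['p'][180:320,110:230];cv2.imwrite('pics/g.png',cv2.resize(p,None,fx=4,fy=4,interpolation=2))
E
```

```text
{'fx': 267.41535579187274, 'fy': 267.41535579187274, 'cx': 253.0045209286771, 'cy': 190.31400634896679, 'xyz': array([ 0.33030452, -0.5360414 ,  0.38431222]), 'rotation': array([[ 0.41133756, -0.87226529, -0.26448947],
       [-0.91148166, -0.39415215, -0.11766594],
       [-0.00161318,  0.28947772, -0.95718339]])}
side
-0.016 44 x -12.0 10.0 y -53.0 [51. 52. 54.]
-0.028 59 x -13.0 9.0 y -47.0 [51. 53. 54.]
-0.04 50 x -12.0 9.0 y -47.0 [53. 55. 55.]
-0.052 24 x -13.0 8.0 y -52.0 [-44.  56.  57.]
-0.064 11 x -13.0 -10.0 y -60.0 [-50. -45. -44.]
-0.088 210 x -40.0 34.0 y -85.0 [86. 87. 88.]
-0.1 357 x -39.0 35.0 y -85.0 [15. 87. 92.]
-0.112 306 x -39.0 35.0 y -94.0 [87. 94. 95.]
-0.124 1086 x -39.0 36.0 y -94.0 [68. 93. 97.]
-0.136 180 x -26.0 24.0 y -50.0 [13. 16. 18.]
-0.148 141 x -24.0 25.0 y -11.0 [13. 17. 18.]
-0.16 123 x -25.0 21.0 y -3.0 [13. 16. 18.]
-0.172 67 x -39.0 34.0 y -41.0 [15. 17. 18.]
-0.184 192 x -39.0 35.0 y -49.0 [20. 36. 38.]
-0.196 319 x -39.0 35.0 y -21.0 [25. 33. 39.]
-0.208 151 x -37.0 29.0 y -9.0 [29. 34. 36.]
-0.22 216 x -37.0 31.0 y -8.0 [29. 35. 38.]
-0.23
[... 335 characters left out ...]
44. 48. 49.]
-0.052 3 x 8.0 10.0 y 44.0 [48. 51. 51.]
-0.088 17 x 21.0 37.0 y -81.0 [54. 81. 87.]
-0.1 134 x 5.0 38.0 y -88.0 [ 8. 60. 80.]
-0.112 69 x -9.0 38.0 y -96.0 [24. 72. 90.]
-0.124 254 x -3.0 37.0 y -97.0 [-17.  85.  96.]
-0.136 12 x 20.0 35.0 y -97.0 [-43.  50.  89.]
-0.172 15 x 33.0 37.0 y -48.0 [-19.   5.  12.]
-0.184 33 x 32.0 38.0 y -51.0 [-20.   6.  10.]
-0.196 12 x -32.0 37.0 y -20.0 [-2. 12. 15.]
-0.232 11 x -29.0 3.0 y -33.0 [-30. -24. -20.]
-0.244 14 x -18.0 7.0 y -35.0 [-33. -31. -29.]
-0.256 15 x -22.0 8.0 y -34.0 [-33. -31. -27.]
-0.268 7 x -22.0 11.0 y -35.0 [-33. -31. -30.]
-0.28 58 x -19.0 17.0 y -38.0 [-32. -26. -25.]
-0.292 11 x -35.0 62.0 y -47.0 [-26.  -1.   8.]
```

View pics/g.png

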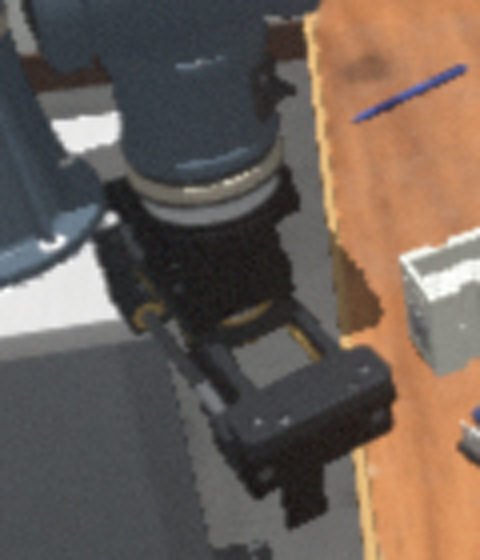

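The gripper body is a 75 x 190 mm slab starting about 70 mm above the fingertips, so an upright push would indeed hit the reading head. I'll shut the lid first, moving the closed fingers to behind it.

Call:
send_rows(plan=[[255,0,0,-0.035,0.125],[255,0,0,-0.035,0.01],[255,0,0,-0.03,0],[255,0.0333,-0.0217,0,0],[255,0.0333,-0.0217,0,0],[255,0.0333,-0.0217,0,0],[255,0.0333,-0.0217,0,0],[255,0.0333,-0.0217,0,0],[255,0.0333,-0.0217,0,0],[255,0.0333,-0.0217,0,0],[255,0.0333,-0.0217,0,0],[255,0.0333,-0.0217,0,0],[255,0.0333,-0.0217,0,0],[255,0.0333,-0.0217,0,0],[255,0.0333,-0.0217,0,0],[255,0,0,0,0]])

```text
time_s: 1.43
position: [0.5695, -0.1999, 0.3028]
tcp_rot: [[0.957, 0.292, 0.002], [0.292, -0.957, 0.004], [0.003, -0.003, -1.0]]
force: [0.0, -0.6, 0.0]
opening: 0.007
grasp_force: 0.0
```

Call:
send_rows(plan=[[255,0,0,0.04,0],[255,0,0,0.04,0],[255,0,0,0.04,0],[255,-0.012,0,0,0],[255,-0.012,0,0,0],[255,-0.012,0,0,0],[255,-0.012,0,0,0],[255,-0.012,0,0,0],[255,-0.012,0,0,0],[255,-0.012,0,0,0],[255,-0.012,0,0,0],[255,-0.012,0,0,0],[255,-0.012,0,0,0],[255,-0.006,0,0,0],[0,0,0,0,0],[0,0,0,0,0],[0,0,0,0,0]])

```text
time_s: 2.85
position: [0.4456, -0.2423, 0.1834]
tcp_rot: [[0.959, 0.285, 0.001], [0.285, -0.959, -0.0], [0.001, 0.0, -1.0]]
force: [-0.1, 0.7, -0.5]
opening: 0.156
grasp_force: 0.0
```

```bash
cat > look.py <<'E'
from h import *
import sys
def look(n,tag):
    c=calibration(n);p,d=capture(n);cv2.imwrite(f'pics/{tag}.png',p);P=cloud(n,d,c);np.savez(tag+'.npz',p=p,P=P);return p,P
E
python3 - <<'E'
from look import *
p,P=look('side','s1'); w,W=look('wrist','w1')
for n,Q in(('side',P),('wrist',W)):
    K=Q.reshape(-1,3);K=K[np.isfinite(K).all(1)]
    u=np.array([.958,.2865]);r=K[:,:2]-[.4225,-.2475];a=r@u;b=r@[-u[1],u[0]]
    k=(abs(b)<.035)&(abs(a)<.075)&(K[:,2]>.07)&(K[:,2]<.115)
    print(n,k.sum(),[ (round(m,3),np.median(K[k&(abs(a-m)<.01),2]).round(4)) for m in(-.05,-.03,-.01,.01,.03,.05)])
    r=cv2.minAreaRect(K[k&(K[:,2]>.08)][:,:2].astype(np.float32));print(r)
cv2.imwrite('pics/sw1.png',np.hstack([p[150:300,150:350],w[::2,::2][:150,:]]))
E
```

```text
side 431 [(-0.05, np.float64(0.0779)), (-0.03, np.float64(0.0767)), (-0.01, np.float64(0.0775)), (0.01, np.float64(0.0772)), (0.03, np.float64(0.0765)), (0.05, np.float64(0.0775))]
((0.4279720187187195, -0.24841071665287018), (0.13973918557167053, 0.061298221349716187), 17.108945846557617)
wrist 1786 [(-0.05, np.float64(0.0747)), (-0.03, np.float64(nan)), (-0.01, np.float64(0.0805)), (0.01, np.float64(0.0803)), (0.03, np.float64(0.0803)), (0.05, np.float64(0.0803))]
((0.42851582169532776, -0.24686047434806824), (0.1380990445613861, 0.05966322496533394), 16.698240280151367)
  return _methods._mean(a, axis=axis, dtype=dtype,
  ret = ret.dtype.type(ret / rcount)
```

View pics/sw1.png

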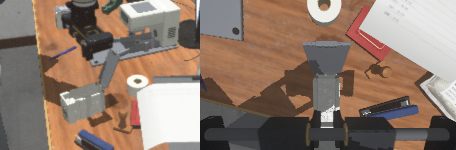

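```bash
python3 - <<'E'
from look import *
for n in('s1','w1'):
    K=np.load(n+'.npz')['P'].reshape(-1,3);K=K[np.isfinite(K).all(1)]
    u=np.array([.958,.2865]);r=K[:,:2]-[.4225,-.2475];a=r@u;b=r@[-u[1],u[0]]
    k=(abs(b)<.035)&(abs(a)<.16)&(K[:,2]>.03)&(K[:,2]<.25)
    print(n)
    for z in np.arange(.03,.25,.015):
        q=k&(K[:,2]>z)&(K[:,2]<z+.015)
        if q.sum():print(round(z,3),q.sum(),'a',np.percentile(a[q],[2,25,50,75,98]).round(3),'b',b[q].min().round(3),b[q].max().round(3))
p=np.load('s1.npz')['p'];w=np.load('w1.npz')['p']
cv2.imwrite('pics/s1z.png',np.hstack([cv2.resize(p[180:290,190:310],(480,440),interpolation=2),cv2.resize(w[60:310,160:340],(317,440))]))
E
```

```text
s1
0.03 158 a [-0.068 -0.052 -0.018  0.022  0.063] b -0.033 0.024
0.045 233 a [-0.067 -0.04  -0.001  0.026  0.061] b -0.033 0.026
0.06 387 a [-0.067 -0.037 -0.008  0.03   0.061] b -0.034 0.029
0.075 265 a [-0.066 -0.037  0.006  0.044  0.068] b -0.033 0.031
0.09 57 a [0.067 0.069 0.071 0.072 0.076] b -0.032 0.029
0.105 63 a [0.073 0.076 0.078 0.079 0.083] b -0.031 0.027
0.12 63 a [0.079 0.083 0.084 0.086 0.09 ] b -0.031 0.026
0.135 64 a [0.087 0.09  0.092 0.093 0.097] b -0.032 0.028
0.15 61 a [0.094 0.097 0.098 0.1   0.104] b -0.032 0.029
0.165 66 a [0.1   0.103 0.105 0.107 0.11 ] b -0.032 0.027
0.18 56 a [0.106 0.109 0.111 0.113 0.117] b -0.031 0.025
0.195 31 a [0.011 0.015 0.023 0.11  0.116] b -0.018 0.013
0.21 41 a [0.011 0.013 0.016 0.022 0.033] b -0.02 0.011
0.225 24 a [0.01  0.011 0.013 0.015 0.019] b -0.02 0.014
0.24 9 a [0.01  0.011 0.011 0.013 0.015] b -0.023 0.01
w1
0.03 75 a [0.049 0.051 0.051 0.051 0.051] b -0.025 0.023
0.045 1196 a [-0.06  -0.005  0.014  0.04   0.051] b -0.025 0.023
0.06 2014 a [-0.06  -0.032 -0.009  0.024  0.049] b -0.03 0.023
0.075 1449 a [-0.062  0.     0.025  0.049  0.067] b -0.031 0.029
0.09 281 a [0.068 0.071 0.073 0.074 0.075] b -0.031 0.028
0.105 364 a [0.075 0.078 0.079 0.081 0.082] b -0.031 0.028
0.12 444 a [0.082 0.084 0.085 0.087 0.089] b -0.03 0.028
0.135 565 a [0.089 0.091 0.093 0.095 0.096] b -0.031 0.028
0.15 696 a [0.096 0.098 0.1   0.101 0.102] b -0.031 0.028
0.165 922 a [0.103 0.105 0.106 0.108 0.11 ] b -0.031 0.028
0.18 1311 a [0.11  0.112 0.114 0.117 0.12 ] b -0.031 0.028
0.195 619 a [0.034 0.114 0.116 0.118 0.12 ] b -0.019 0.016
0.21 399 a [0.019 0.034 0.034 0.035 0.036] b -0.019 0.016
0.225 539 a [0.025 0.034 0.034 0.035 0.036] b -0.021 0.018
0.24 288 a [0.016 0.034 0.035 0.035 0.036] b -0.02 0.016
```

View pics/s1z.png

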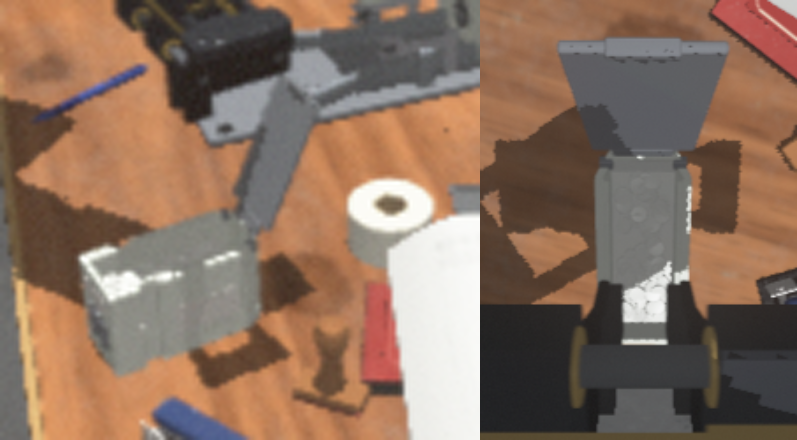

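```bash
python3 - <<'E'
from h import *
c=calibration('side')
def pr(X):
    q=c['rotation'].T@(np.array(X)-c['xyz']);return (q[0]/q[2]*c['fx']+c['cx']).round(1),(q[1]/q[2]*c['fy']+c['cy']).round(1)
for z in(.14,.169,.183,.2):print('now',z,pr([.4456,-.2423,z]))
for z in(.15,.188,.202,.22):print('start',z,pr([.257+.411*.048,-.569-.91*.048,z]))
E
```

```text
now 0.14 (np.float64(238.5), np.float64(224.2))
now 0.169 (np.float64(238.1), np.float64(216.4))
now 0.183 (np.float64(237.9), np.float64(212.5))
now 0.2 (np.float64(237.6), np.float64(207.8))
start 0.15 (np.float64(190.5), np.float64(331.5))
start 0.188 (np.float64(188.4), np.float64(319.5))
start 0.202 (np.float64(187.6), np.float64(314.9))
start 0.22 (np.float64(186.6), np.float64(308.9))
```

```bash
python3 - <<'E'
from h import *
s=read_state();R=s['tcp_rot'];t=s['position'];print(t,s['opening'],s['joint_positions'])
for n in('w1','s1'):
    P=np.load(n+'.npz')['P'].reshape(-1,3);P=P[np.isfinite(P).all(1)];T=(P-t)@R
    k=(abs(T[:,0])<.016)&(abs(T[:,1])<.07)&(T[:,2]<.03)&(T[:,2]>-.05)
    T=T[k];print(n,k.sum());print(T[np.argsort(-T[:,2])][:200:12].round(4))
E
```

```text
[ 0.4457278  -0.24212475  0.18328486] 0.23635055655469067 [-4.11571843e+01  2.27837957e+01  1.00075662e+02  1.01080896e-02
  5.71205374e+01  3.22558345e+01]
w1 837
[[ 0.0115 -0.0153 -0.019 ]
 [ 0.0099 -0.0119 -0.0203]
 [ 0.0117  0.0154 -0.0212]
 [ 0.0099  0.0122 -0.0219]
 [ 0.0116  0.0173 -0.0225]
 [ 0.0104 -0.0098 -0.0231]
 [ 0.01   -0.0117 -0.0237]
 [ 0.0116  0.0139 -0.0243]
 [ 0.0112  0.0158 -0.0249]
 [ 0.0101 -0.0097 -0.0255]
 [ 0.0119  0.0143 -0.0265]
 [ 0.0115 -0.0146 -0.027 ]
 [ 0.0104  0.0093 -0.0277]
 [ 0.0059 -0.0083 -0.0283]
 [ 0.0102 -0.0095 -0.0287]
 [ 0.0042  0.0087 -0.029 ]
 [ 0.0098 -0.0107 -0.0294]]
s1 77
[[-0.0102 -0.0105 -0.017 ]
 [ 0.0036  0.0158 -0.0238]
 [ 0.0037  0.0158 -0.0272]
 [ 0.0011  0.015  -0.0311]
 [-0.0014  0.0139 -0.0349]
 [-0.0106  0.0068 -0.0409]
 [-0.0126 -0.0151 -0.047 ]]
```

The lid was only knocked fully back. Both cameras put the fingertips about 12 mm behind the TCP rather than ahead of it, so the fingers grazed the lid's edge. I'll retry lower.

Call:
send_rows(plan=[[255,0,0,-0.04,0],[255,0,0,-0.04,0],[255,0,0,-0.04,0],[255,0.0355,0,0,0],[255,0.0355,0,0,0],[255,0.0355,0,0,0],[255,0.0355,0,0,0],[255,0,0,0.038,0],[255,0,0,0.038,0],[255,0,0,0.038,0],[255,0,0,0.037,0],[255,0,0,0,0],[255,0,0,0,0]])

```text
time_s: 4.03
position: [0.5803, -0.2006, 0.1504]
tcp_rot: [[0.958, 0.285, -0.005], [0.285, -0.958, 0.003], [-0.004, -0.004, -1.0]]
force: [0.2, 0.1, 0.3]
opening: 0.004
grasp_force: 0.0
```

Call:
send_rows(plan=[[255,-0.015,0,0,0],[255,-0.015,0,0,0],[255,-0.015,0,0,0],[255,-0.012,0,0,0],[255,-0.012,0,0,0],[255,-0.012,0,0,0],[255,-0.012,0,0,0],[255,-0.012,0,0,0],[255,-0.012,0,0,0],[255,-0.012,0,0,0],[255,-0.012,0,0,0],[255,0,0,0,0],[255,0,0,0,0],[0,0,0,0,0],[0,0,0,-0.04,0],[0,0,0,-0.02,0],[0,0,0,0,0]])

```text
time_s: 5.45
position: [0.4495, -0.244, 0.2164]
tcp_rot: [[0.958, 0.286, 0.008], [0.286, -0.958, -0.006], [0.006, 0.008, -1.0]]
force: [0.2, -1.4, 0.4]
opening: 0.217
grasp_force: 0.0
```

```bash
cat > cass.py <<'E'
from look import *
def prof(n,tag):
    p,P=look(n,tag);K=P.reshape(-1,3);K=K[np.isfinite(K).all(1)]
    u=np.array([.958,.2865]);r=K[:,:2]-[.4225,-.2475];a=r@u;b=r@[-u[1],u[0]]
    k=(abs(b)<.036)&(abs(a)<.16)&(K[:,2]>.03)&(K[:,2]<.25)
    for z in np.arange(.06,.21,.015):
        q=k&(K[:,2]>z)&(K[:,2]<z+.015)
        if q.sum():print(tag,round(z,3),q.sum(),'a',np.percentile(a[q],[2,50,98]).round(3),'b',b[q].min().round(3),b[q].max().round(3))
    r=cv2.minAreaRect(K[k&(K[:,2]>.079)&(K[:,2]<.1)&(abs(a)<.08)][:,:2].astype(np.float32));print(r)
E
python3 - <<'E'
from cass import *
prof('side','s2');prof('wrist','w2')
E
```

```text
s2 0.06 225 a [-0.067 -0.025  0.056] b -0.033 0.03
s2 0.075 224 a [-0.066  0.025  0.061] b -0.034 0.03
s2 0.09 321 a [-0.06  -0.009  0.034] b -0.033 0.031
s2 0.105 59 a [-0.061 -0.053 -0.033] b -0.03 0.026
((0.4209098219871521, -0.24938789010047913), (0.12874117493629456, 0.0647602453827858), 16.187992095947266)
w2 0.06 69 a [0.05  0.066 0.066] b -0.03 0.023
w2 0.075 2368 a [-0.     0.037  0.065] b -0.031 0.029
w2 0.09 2221 a [-0.059 -0.02   0.02 ] b -0.03 0.029
((0.42421066761016846, -0.24782726168632507), (0.12883791327476501, 0.05965747684240341), 16.194961547851562)
```

```bash
python3 - <<'E'
from cass import *
prof('side','s3');prof('wrist','w3');s=read_state();print(s['position'],s['opening'],s['time_s'])
E
```

```text
s3 0.06 160 a [-0.067 -0.018  0.054] b -0.035 0.026
s3 0.075 583 a [-0.065 -0.006  0.059] b -0.034 0.032
((0.4202462136745453, -0.2482086420059204), (0.1289387345314026, 0.06616513431072235), 16.049571990966797)
w3 0.06 48 a [0.049 0.066 0.066] b -0.025 0.023
w3 0.075 4828 a [-0.059  0.007  0.064] b -0.031 0.029
((0.424029678106308, -0.24796931445598602), (0.13013124465942383, 0.0595480240881443), 16.401504516601562)
[ 0.44568399 -0.2410927   0.21136627] 0.40175093959609215 5.65
```

The lid is shut. Next is the grasp.

Call:
send_rows(plan=[[0,-0.0185,0,0,0],[0,0,0,0,0],[0,0,0,0,0],[0,0,0,0,0],[0,0,0,0,0],[0,0,0,0,0],[0,0,0,0.03,0],[0,0,0,0.03,0],[0,0,0,0.03,0],[0,0,0,0.03,0],[0,0,0,0.025,0],[0,0,0,0.02,0],[0,0,0,0,0],[0,0,0,0,0]])

```text
time_s: 6.82
position: [0.4282, -0.2467, 0.0466]
tcp_rot: [[0.959, 0.285, -0.002], [0.285, -0.959, 0.002], [-0.001, -0.002, -1.0]]
force: [0.6, -0.5, 0.3]
opening: 1.003
grasp_force: 0.0
```

Call:
send_rows(plan=[[255,0,0,0,0],[255,0,0,0,0],[255,0,0,0,0],[255,0,0,0,0],[255,0,0,0,0],[255,0,0,0,0],[255,0,0,0,0]])

```text
time_s: 7.4
position: [0.4285, -0.247, 0.0481]
tcp_rot: [[0.959, 0.284, 0.001], [0.284, -0.959, -0.0], [0.001, 0.0, -1.0]]
force: [-0.1, 2.2, 5.9]
opening: 0.685
grasp_force: 30.0
```

Call:
send_rows(plan=[[255,0,0,-0.02,0],[255,0,0,-0.03,0],[255,0,0,-0.03,0],[255,0,0,-0.03,0.09],[255,0,0,0,0.085],[255,0.0127,-0.031,0,0],[255,0.0127,-0.031,0,0],[255,0.0127,-0.031,0,0],[255,0.0127,-0.031,0,0],[255,0.0127,-0.031,0,0],[255,0.0127,-0.031,0,0],[255,0.0127,-0.031,0,0],[255,0.0127,-0.031,0,0],[255,0.0127,-0.031,0,0],[255,0.0127,-0.031,0,0],[255,0,0,0,0],[255,0,0,0,0]])

```text
time_s: 8.82
position: [0.5188, 0.0769, 0.1568]
tcp_rot: [[0.993, 0.118, -0.001], [0.118, -0.993, -0.0], [-0.001, 0.0, -1.0]]
force: [-0.3, 0.5, -3.1]
opening: 0.687
grasp_force: 30.0
```

```bash
python3 - <<'E'
from look import *
s=read_state();print(s['position'],s['tcp_rot'][:,0],s['force'],s['opening'],s['grasp_force'])
w,W=look('wrist','w4');p,P=look('side','s4')
cv2.imwrite('pics/ws4.png',np.hstack([cv2.resize(w,(400,300)),cv2.resize(p[110:290,180:420],(400,300))]))
E
```

```text
[0.51883993 0.0769375  0.15677141] [ 0.99306019  0.1176015  -0.00116259] [-0.31078213  0.45352136 -3.14060449] 0.6865633892258604 29.980837404727936
```

View pics/ws4.png

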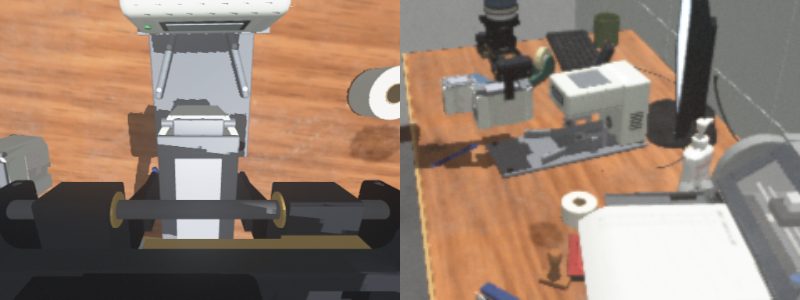

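The cassette is held with its nose towards the dock. The wrist view shows the guide rails converging at about (165,65) and (240,65), with the head front above. I'll fit the dock from this cloud.

```bash
python3 - <<'E'
from h import *
for n in('w4','s4'):
    K=np.load(n+'.npz')['P'].reshape(-1,3);K=K[np.isfinite(K).all(1)]
    K=K[(K[:,0]>.42)&(K[:,0]<.78)&(abs(K[:,1]-.09)<.14)]
    th=np.radians(6.5);u=np.array([np.cos(th),np.sin(th)]);v=np.array([-u[1],u[0]])
    a=(K[:,:2]-[.719,.098])@u;b=(K[:,:2]-[.719,.098])@v   # guess home frame
    print(n)
    d=(K[:,2]>.006)&(K[:,2]<.014)
    for lo in np.arange(-.24,-.06,.03):
        k=d&(a>lo)&(a<lo+.03)
        if k.sum()>5:print('deck a',round(lo+.015,3),k.sum(),'b',np.percentile(b[k],[1,99]).round(4),'mid',np.percentile(b[k],[1,99]).mean().round(4),'amin',a[k].min().round(4))
    d=(K[:,2]>.024)&(K[:,2]<.034)
    for lo in np.arange(-.15,-.04,.015):
        k=d&(a>lo)&(a<lo+.015)
        l=k&(b>0.02);r=k&(b<-0.02)
        if l.sum()and r.sum():print('rail',round(lo+.0075,4),'L',np.percentile(b[l],[2,98]).round(4),'R',np.percentile(b[r],[2,98]).round(4),'innermid',(np.percentile(b[l],2)+np.percentile(b[r],98)).round(4)/2)
    k=(K[:,2]>.12)&(K[:,2]<.17)&(a>-.11)&(a<-.04)&(abs(b)<.07)
    if k.sum()>20:
        A=np.c_[b[k],np.ones(k.sum())];c,*_=np.linalg.lstsq(A,a[k],rcond=None);print('headface a=',c, 'b',np.percentile(b[k],[1,99]).round(4),np.std(a[k]-A@c))
E
```

```text
w4
deck a -0.225 192 b [-0.0799  0.069 ] mid -0.0054 amin -0.2336
deck a -0.195 417 b [-0.0795  0.0697] mid -0.0049 amin -0.21
deck a -0.165 1111 b [-0.0782  0.0697] mid -0.0043 amin -0.1797
deck a -0.135 2869 b [-0.0768  0.0694] mid -0.0037 amin -0.1498
deck a -0.105 2887 b [-0.0761  0.0702] mid -0.003 amin -0.1197
deck a -0.075 3148 b [-0.0757  0.0707] mid -0.0025 amin -0.09
rail -0.1425 L [0.0547 0.0643] R [-0.0703 -0.0626] innermid -0.00395
rail -0.1275 L [0.0509 0.0628] R [-0.0704 -0.0583] innermid -0.0037
rail -0.1125 L [0.0466 0.0587] R [-0.0659 -0.0535] innermid -0.00345
rail -0.0975 L [0.0425 0.0538] R [-0.0608 -0.0483] innermid -0.0029
rail -0.0825 L [0.0377 0.0497] R [-0.0561 -0.0437] innermid -0.003
rail -0.0675 L [0.0335 0.0456] R [-0.0512 -0.0386] innermid -0.0026
rail -0.0525 L [0.0319 0.0423] R [-0.047  -0.0362] innermid -0.00215
headface a= [-0.01780697 -0.07422558] b [-0.0596  0.0553] 0.0008108364281992743
s4
deck a -0.225 153 b [-0.0825  0.0667] mid -0.0079 amin -0.2385
deck a -0.195 153 b [-0.0816  0.0668] mid -0.0074 amin -0.2099
deck a -0.165 154 b [-0.0817  0.0662] mid -0.0077 amin -0.1798
deck a -0.135 127 b [-0.08    0.0598] mid -0.0101 amin -0.1499
deck a -0.105 106 b [-0.0792  0.0469] mid -0.0161 amin -0.1197
deck a -0.075 93 b [-0.0793  0.042 ] mid -0.0186 amin -0.0898
rail -0.1425 L [0.0564 0.0608] R [-0.0744 -0.0671] innermid -0.00535
rail -0.1275 L [0.0458 0.0577] R [-0.0686 -0.0616] innermid -0.00795
rail -0.1125 L [0.0468 0.0517] R [-0.0677 -0.0554] innermid -0.0043
rail -0.0975 L [0.0416 0.0513] R [-0.0609 -0.0504] innermid -0.00435
rail -0.0825 L [0.0332 0.0442] R [-0.0556 -0.0485] innermid -0.00765
rail -0.0675 L [0.0294 0.0435] R [-0.0524 -0.0431] innermid -0.0069
rail -0.0525 L [0.0244 0.0362] R [-0.0497 -0.0373] innermid -0.00645
rail -0.0375 L [0.024  0.0375] R [-0.0466 -0.0298] innermid -0.0029
headface a= [-0.20758859 -0.07484924] b [-0.0663  0.042 ] 0.008585929916933802
```

Call:
send_rows(plan=[[255,0,0,0,-0.015],[255,0.0188,0.0022,0,0],[255,0.0188,0.0022,0,0],[255,0.0188,0.0022,0,0],[255,0,0,0.03,0],[255,0,0,0.03,0],[255,0,0,0.02,0],[255,0,0,0.008,0],[255,0,0,0.005,0],[255,0,0,0.004,0],[255,0,0,0,0],[255,0,0,0,0]])

```text
time_s: 9.92
position: [0.5771, 0.0757, 0.0614]
tcp_rot: [[0.992, 0.128, 0.002], [0.128, -0.992, -0.0], [0.002, 0.0, -1.0]]
force: [0.5, -0.1, -2.8]
opening: 0.686
grasp_force: 30.0
```

Call:
send_rows(plan=[[255,0,0,0.002,0],[255,0,0,0.0015,0],[255,0,0,0.001,0],[255,0,0,0,0],[255,0,0,0,0]])

```text
time_s: 10.33
position: [0.5772, 0.0761, 0.0581]
tcp_rot: [[0.992, 0.129, 0.003], [0.129, -0.992, -0.0], [0.003, 0.001, -1.0]]
force: [-1.9, 0.3, 6.2]
opening: 0.689
grasp_force: 30.0
```

Call:
send_rows(plan=[[0,0,0,0,0],[0,0,0,0,0],[0,0,0,0,0],[0,0,0,0,0],[0,0,0,0,0],[0,0,0,0,0],[0,0,0,-0.02,0],[0,0,0,-0.04,0],[0,0,0,-0.04,0],[0,0,0,-0.04,0],[0,0,0,-0.04,0],[0,0,0,-0.04,0],[0,0,0,0,0]])

```text
time_s: 11.42
position: [0.5815, 0.0759, 0.285]
tcp_rot: [[0.992, 0.129, 0.018], [0.129, -0.992, -0.001], [0.018, 0.003, -1.0]]
force: [1.2, 0.6, 0.8]
opening: 1.002
grasp_force: 0.0
```

```bash
python3 - <<'E'
from look import *
s=read_state();print(s['time_s'],s['position'],s['joint_positions'])
w,W=look('wrist','w5')
K=W.reshape(-1,3);K=K[np.isfinite(K).all(1)]
th=np.radians(7.6);u=np.array([np.cos(th),np.sin(th)]);v=np.array([-u[1],u[0]])
a=(K[:,:2]-[.7178,.0969])@u;b=(K[:,:2]-[.7178,.0969])@v
k=(K[:,2]>.085)&(K[:,2]<.105)&(a<-.06)&(a>-.24)&(abs(b)<.06)
r=cv2.minAreaRect(np.c_[a,b][k].astype(np.float32));print('cassette in home frame',r,K[k,2].mean())
P=np.load('topP.npy').reshape(-1,3);S=np.load('sideP.npy').reshape(-1,3)
for Q in(P,S):
    for x in np.arange(.6,1.3,.05):
        q=Q[(abs(Q[:,0]-x)<.025)&(Q[:,1]>-.1)&(Q[:,1]<.35)]
        print(round(x,2),q[:,2].max().round(3) if len(q) else None,end='; ')
    print()
E
```

```text
11.4167 [0.58145574 0.0758823  0.28502867] [-3.48102121e+00  2.19727560e+01  8.27418831e+01  8.63218271e-03
  7.42450165e+01  7.91232425e+01]
cassette in home frame ((-0.14720435440540314, -0.0018127486109733582), (0.0595417246222496, 0.12949110567569733), 89.53533935546875) 0.09552185413530617
0.6 0.039; 0.65 0.184; 0.7 0.185; 0.75 0.185; 0.8 0.183; 0.85 0.432; 0.9 0.428; 0.95 0.428; 1.0 0.427; 1.05 0.429; 1.1 0.585; 1.15 None; 1.2 None; 1.25 None; 
0.6 0.034; 0.65 0.179; 0.7 0.18; 0.75 0.179; 0.8 0.179; 0.85 0.423; 0.9 0.424; 0.95 0.424; 1.0 0.424; 1.05 0.424; 1.1 0.718; 1.15 None; 1.2 None; 1.25 None;
```

The cassette stands in the mouth at x=-147 mm, y=-2 mm, in line with the bay. The rows can't command a tilt directly, so I'll try getting one at the edge of reach, in free space above the dock.

Call:
send_rows(plan=[[255,0,0,-0.04,0],[255,0,0,-0.04,0],[255,0,0,-0.04,0],[255,0,0,-0.04,0],[255,0,0,-0.04,0],[255,0,0,0,0],[255,0.04,0,0,0],[255,0.04,0,0,0],[255,0.04,0,0,0],[255,0.04,0,0,0],[255,0,0,0,0],[255,0,0,0,0]])

```text
time_s: 12.47
position: [0.7368, 0.0963, 0.4674]
tcp_rot: [[0.992, 0.128, -0.011], [0.128, -0.992, 0.0], [-0.011, -0.002, -1.0]]
force: [0.1, -0.3, -0.8]
opening: 0.174
grasp_force: 0.0
```

```bash
python3 - <<'E'
from rig import *
s=read_state();print(s['time_s'],s['position'],s['tcp_rot'],s['joint_positions'])
E
```

```text
12.4667 [0.73677412 0.09630662 0.46743991] [[ 9.91682668e-01  1.28224712e-01 -1.11314797e-02]
 [ 1.28233875e-01 -9.91743949e-01  1.10359953e-04]
 [-1.10254268e-02 -1.53687483e-03 -9.99938037e-01]] [-1.14139050e+00  3.43321510e+01  3.48833151e+01 -6.85629733e-03
  1.11422333e+02  8.14886294e+01]
```

Call:
send_rows(plan=[[255,0.01,0,-0.04,0],[255,0.01,0,-0.04,0],[255,0.01,0,-0.04,0],[255,0.01,0,-0.04,0],[255,0.01,0,-0.04,0],[255,0.01,0,-0.04,0],[255,0.01,0,-0.04,0],[255,0,0,0,0],[255,0,0,0,0]])

```text
time_s: 13.22
position: [0.6932, 0.0912, 0.6559]
tcp_rot: [[0.987, 0.128, 0.092], [0.128, -0.992, 0.011], [0.093, 0.001, -0.996]]
force: [0.0, 0.3, -0.6]
opening: 0.008
grasp_force: 0.0
```

```bash
python3 - <<'E'
from rig import *
s=read_state();print(s['time_s'],s['position'],s['tcp_rot'],s['joint_positions'])
E
```

```text
13.2167 [0.69317504 0.09124728 0.65585852] [[ 9.87444118e-01  1.28481692e-01  9.19052209e-02]
 [ 1.27988923e-01 -9.91711672e-01  1.12603371e-02]
 [ 9.25902275e-02  6.43896685e-04 -9.95704090e-01]] [ -2.02707     31.32999654  12.64425758   1.09741599 130.77299801
  81.34417006]
```

The tool now leans 5.3° the right way. I'll keep going past the reach limit to see whether it accumulates.

Call:
send_rows(plan=[[255,0.04,0,0,0],[255,0.04,0,0,0],[255,0.04,0,0,0],[255,0.04,0,0,0],[255,0.04,0,0,0],[255,0.04,0,0,0],[255,0,0,0,0]])

```text
time_s: 13.8
position: [0.8121, 0.1059, 0.5622]
tcp_rot: [[0.974, 0.128, 0.185], [0.126, -0.992, 0.026], [0.187, -0.002, -0.982]]
force: [-0.6, -0.7, -1.4]
opening: 0.005
grasp_force: 0.0
```

Call:
send_rows(plan=[[255,0,0,-0.04,0],[255,0,0,-0.04,0],[255,0,0,-0.04,0],[255,0,0,-0.04,0],[255,0,0,-0.04,0],[255,0,0,-0.04,0],[255,0,0,0,0]])

```text
time_s: 14.38
position: [0.6778, 0.0895, 0.7327]
tcp_rot: [[0.952, 0.129, 0.277], [0.124, -0.992, 0.035], [0.279, 0.001, -0.96]]
force: [-0.9, 1.5, 0.4]
opening: 0.005
grasp_force: 0.0
```

```bash
python3 - <<'E'
from rig import *
s=read_state();print(s['time_s'],s['position'],s['tcp_rot'],s['joint_positions'])
E
```

```text
14.3833 [0.67775336 0.08947421 0.73272061] [[ 0.95236651  0.12856852  0.27652877]
 [ 0.12383716 -0.99169976  0.03458233]
 [ 0.27867972  0.00130948 -0.9603832 ]] [ -3.20528239  25.38942582  12.49002815   3.54873785 126.13559414
  81.89266519]
```

Call:
send_rows(plan=[[255,0.04,0,0,0],[255,0.04,0,0,0],[255,0.04,0,0,0],[255,0.04,0,0,0],[255,0.04,0,0,0],[255,0.04,0,0,0],[255,0,0,0,0]])

```text
time_s: 14.97
position: [0.7986, 0.1038, 0.6655]
tcp_rot: [[0.918, 0.128, 0.376], [0.118, -0.992, 0.051], [0.379, -0.002, -0.925]]
force: [0.8, 0.1, -1.0]
opening: 0.007
grasp_force: 0.0
```

Call:
send_rows(plan=[[255,0,0,-0.04,0],[255,0,0,-0.04,0],[255,0,0,-0.04,0],[255,0,0,-0.04,0],[255,0,0,-0.04,0],[255,0,0,-0.04,0],[255,0,0,0,0]])

```text
time_s: 15.55
position: [0.6373, 0.0844, 0.822]
tcp_rot: [[0.883, 0.129, 0.452], [0.115, -0.992, 0.057], [0.456, 0.002, -0.89]]
force: [-0.6, -0.2, 1.1]
opening: 0.008
grasp_force: 0.0
```

```bash
python3 - <<'E'
from rig import *
s=read_state();print(s['time_s'],s['position'],s['tcp_rot'],s['joint_positions'])
E
```

```text
15.55 [0.63730044 0.08443364 0.82200283] [[ 0.88267641  0.12878062  0.45199326]
 [ 0.1153852  -0.99167173  0.05721392]
 [ 0.45559698  0.00165196 -0.89018462]] [ -5.31309156  18.24535709  12.48870091   6.73180093 122.5383504
  82.23656088]
```

Call:
send_rows(plan=[[255,0.04,0,0,0],[255,0.04,0,0,0],[255,0.04,0,0,0],[255,0.04,0,0,0],[255,0.04,0,0,0],[255,0.04,0,0,0],[255,0,0,0,0]])

```text
time_s: 16.13
position: [0.7564, 0.098, 0.7821]
tcp_rot: [[0.825, 0.128, 0.551], [0.106, -0.992, 0.073], [0.555, -0.002, -0.832]]
force: [0.7, -0.7, -1.7]
opening: 0.002
grasp_force: 0.0
```

Call:
send_rows(plan=[[255,0,0,-0.04,0],[255,0,0,-0.04,0],[255,0,0,-0.04,0],[255,0,0,-0.04,0],[255,0,0,-0.04,0],[255,0,0,-0.04,0],[255,0,0,0,0]])

```text
time_s: 16.72
position: [0.5693, 0.0761, 0.9159]
tcp_rot: [[0.781, 0.129, 0.612], [0.103, -0.992, 0.078], [0.616, 0.002, -0.787]]
force: [-1.7, -0.3, 1.6]
opening: 0.005
grasp_force: 0.0
```

```bash
python3 - <<'E'
from rig import *
s=read_state();print(s['time_s'],s['position'],s['tcp_rot'],s['joint_positions'])
E
```

```text
16.7167 [0.56928382 0.07607576 0.9159063 ] [[ 0.7806104   0.12884136  0.61159407]
 [ 0.10291362 -0.99166231  0.07755419]
 [ 0.61648697  0.00240176 -0.78736145]] [ -9.43814934   9.99982578  12.48986367  11.79201406 120.10376955
  82.49207581]
```

The lean is 38° and lies along the bay. Next I'll bring the tool down behind the cassette's tail.

Call:
send_rows(plan=[[255,-0.0241,0,0.0241,0],[255,-0.0241,0,0.0241,0],[255,-0.0241,0,0.0241,0],[255,-0.0241,0,0.0241,0],[255,-0.0241,0,0.0241,0],[255,-0.0241,0,0.0241,0],[255,-0.0241,0,0.0241,0],[255,-0.0241,0,0.0241,0],[255,-0.0241,0,0.0241,0],[255,-0.0241,0,0.0241,0],[255,-0.0241,0,0.0241,0],[255,-0.0241,0,0.0241,0],[255,-0.0241,0,0.0241,0],[255,-0.0241,0,0.0241,0],[255,-0.0241,0,0.0241,0],[255,-0.0241,0,0.0241,0],[255,-0.0241,0,0.0241,0],[255,-0.0241,0,0.0241,0],[255,-0.0241,0,0.0241,0],[255,0,0,0,0]])

```text
time_s: 18.38
position: [0.4912, 0.0669, 0.2676]
tcp_rot: [[0.795, 0.13, 0.593], [0.099, -0.992, 0.084], [0.598, -0.008, -0.801]]
force: [-1.3, 0.4, -1.0]
opening: 0.002
grasp_force: 0.0
```

```bash
cat > go.py <<'E'
from rig import *; import numpy as np,sys
s=read_state();R=s['tcp_rot'];t=s['position'];g=np.array([float(x) for x in sys.argv[1:4]])
print(s['time_s'],t,'z',R[:,2],s['joint_positions'].round(1),'tool shift',((g-t)@R).round(4))
E
python3 go.py .463 .062 .035
```

```text
18.3833 [0.49117876 0.06689025 0.26760094] z [ 0.59261222  0.08378895 -0.80111807] [-14.    4.3 124.1  38.5  21.2  36.2] tool shift [-0.1621  0.003   0.1692]
```

Call:
send_rows(plan=[[255,-0.0203,0.0003,0.0242,0],[255,-0.0203,0.0003,0.0242,0],[255,-0.0203,0.0003,0.0242,0],[255,-0.0203,0.0003,0.0242,0],[255,-0.0203,0.0003,0.0242,0],[255,0,0,0,0],[255,0,0,0,0]])

```text
time_s: 18.97
position: [0.5011, 0.076, 0.2095]
tcp_rot: [[0.773, 0.152, 0.616], [0.102, -0.988, 0.116], [0.626, -0.027, -0.779]]
force: [0.1, -0.9, 0.3]
opening: 0.003
grasp_force: 0.0
```

```bash
python3 go.py .475 .064 .04
```

```text
18.9667 [0.50105883 0.07596391 0.20952995] z [ 0.6158366   0.11597288 -0.77929171] [-14.2  13.9 129.6  88.3  15.3 -15.7] tool shift [-0.1275  0.0124  0.1147]
```

The wrist is swinging through a near-singular stretch (j5 small, j4 turning), so the rows aren't fully reached. I'll continue in small steps.

Call:
send_rows(plan=[[255,-0.006,0.0006,0.0054,0],[255,-0.006,0.0006,0.0054,0],[255,-0.006,0.0006,0.0054,0],[255,-0.006,0.0006,0.0054,0],[255,-0.006,0.0006,0.0054,0],[255,-0.006,0.0006,0.0054,0],[255,-0.006,0.0006,0.0054,0],[255,-0.006,0.0006,0.0054,0],[255,-0.006,0.0006,0.0054,0],[255,0,0,0,0]])

```text
time_s: 19.8
position: [0.4897, 0.0706, 0.1369]
tcp_rot: [[0.773, 0.152, 0.615], [0.102, -0.988, 0.116], [0.626, -0.027, -0.78]]
force: [0.2, 0.5, 0.2]
opening: 0.007
grasp_force: 0.0
```

```bash
python3 go.py .475 .064 .04
```

```text
19.8 [0.48974414 0.07064939 0.13686176] z [ 0.61549526  0.11632169 -0.77950937] [-15.9  27.  136.4 138.3  24.9 -69.8] tool shift [-0.0727  0.007   0.0657]
```

Call:
send_rows(plan=[[255,-0.0081,0.0013,0.0078,0],[255,-0.0081,0.0013,0.0078,0],[255,-0.0081,0.0013,0.0078,0],[255,-0.0081,0.0013,0.0078,0],[255,0,0,0,0]])

```text
time_s: 20.22
position: [0.4845, 0.0658, 0.0913]
tcp_rot: [[0.774, 0.152, 0.615], [0.101, -0.988, 0.117], [0.625, -0.029, -0.78]]
force: [-0.2, 0.3, -0.5]
opening: 0.004
grasp_force: 0.0
```

```bash
python3 go.py .482 .065 .055
```

```text
20.2167 [0.48447007 0.06580142 0.09126691] z [ 0.61453263  0.11689724 -0.78018247] [-17.2  37.3 139.5 150.   36.  -84.9] tool shift [-0.0247  0.0015  0.0267]
```

Call:
send_rows(plan=[[255,-0.0052,0.0002,0.007,0],[255,-0.0052,0.0002,0.007,0],[255,-0.0052,0.0002,0.007,0],[255,-0.0052,0.0002,0.007,0],[255,0,0,0,0]])

```text
time_s: 20.63
position: [0.4895, 0.0666, 0.0576]
tcp_rot: [[0.774, 0.152, 0.614], [0.102, -0.988, 0.117], [0.625, -0.028, -0.781]]
force: [-0.6, -0.7, 0.5]
opening: 0.001
grasp_force: 0.0
```

```bash
python3 go.py .482 .065 .055
```

```text
20.6333 [0.48950564 0.06662189 0.05760683] z [ 0.61415955  0.11670882 -0.78050438] [-16.7  44.6 139.7 154.7  42.5 -90.4] tool shift [-0.0076  0.0005 -0.0028]
```

The lean holds and I'm at z=0.058, just behind the tail. Now I push along the bay, easing down.

Call:
send_rows(plan=[[255,0.0083,0.0002,0.0089,0],[255,0.0083,0.0002,0.0089,0],[255,0.0083,0.0002,0.0089,0],[255,0.0083,0.0002,0.0089,0],[255,0.0083,0.0002,0.0089,0],[255,0.0083,0.0002,0.0089,0],[255,0,0,0,0]])

```text
time_s: 21.22
position: [0.5625, 0.0767, 0.0491]
tcp_rot: [[0.772, 0.153, 0.617], [0.104, -0.988, 0.116], [0.628, -0.025, -0.778]]
force: [1.2, -1.5, -0.4]
opening: 0.008
grasp_force: 0.0
```

```bash
python3 go.py .58 .079 .04; cat > dock.py <<'E'
from look import *
def fit(n,tag):
    p,W=look(n,tag);K=W.reshape(-1,3);K=K[np.isfinite(K).all(1)]
    th=np.radians(7.6);u=np.array([np.cos(th),np.sin(th)]);v=np.array([-u[1],u[0]])
    a=(K[:,:2]-[.7178,.0969])@u;b=(K[:,:2]-[.7178,.0969])@v
    k=(K[:,2]>.086)&(K[:,2]<.1)&(a<-.076)&(a>-.24)&(abs(b)<.045)
    if k.sum()>10:
        r=cv2.minAreaRect(np.c_[a,b][k].astype(np.float32));print(n,k.sum(),'tail a',np.percentile(a[k],1).round(4),'nose',np.percentile(a[k],99).round(4),'b',np.percentile(b[k],[1,99]).round(4),r,K[k,2].mean().round(4))
    return p
E
python3 - <<'E'
from dock import *
p=fit('side','s6');w=fit('wrist','w6')
cv2.imwrite('pics/s6z.png',np.hstack([cv2.resize(p[130:230,210:350],(560,400),interpolation=2),cv2.resize(w,(240,180),interpolation=3).repeat(1,0) if 0 else cv2.copyMakeBorder(cv2.resize(w,(240,180)),0,220,0,0,0)]))
E
```

```text
21.2167 [0.56254117 0.07669193 0.0490885 ] z [ 0.61737901  0.11560274 -0.77812542] [-11.6  42.7 128.4 152.4  30.8 -81.1] tool shift [0.008  0.0006 0.0181]
side 204 tail a -0.1615 nose -0.0767 b [-0.0345  0.0301] ((-0.11873131990432739, -0.0025645121932029724), (0.06610921025276184, 0.08634494245052338), 88.68099975585938) 0.0941
wrist 11907 tail a -0.2046 nose -0.0772 b [-0.0294  0.0285] ((-0.1416562795639038, -0.0004283171147108078), (0.13126328587532043, 0.060181114822626114), 0.06598397344350815) 0.0954
```

View pics/s6z.png

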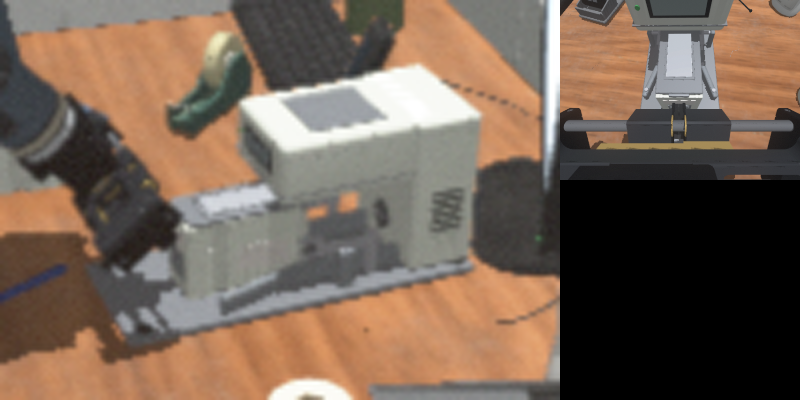

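The side view shows the leaning fingers against the tail, with the nose under the head and the body clear of it. I'll continue, lowering the tool a little.

Call:
send_rows(plan=[[255,0.0059,0.0002,0.0086,0],[255,0.0059,0.0002,0.0086,0],[255,0.0059,0.0002,0.0086,0],[255,0.0059,0.0002,0.0086,0],[255,0.0059,0.0002,0.0086,0],[255,0.0059,0.0002,0.0086,0],[255,0.0059,0.0002,0.0086,0],[255,0,0,0,0]])

```text
time_s: 21.98
position: [0.6287, 0.086, 0.0253]
tcp_rot: [[0.776, 0.152, 0.612], [0.103, -0.988, 0.115], [0.623, -0.026, -0.782]]
force: [0.3, -0.3, -0.4]
opening: 0.006
grasp_force: 0.1
```

```bash
python3 go.py .6545 .0885 .029; python3 - <<'E'
from dock import *
fit('side','s7');fit('wrist','w7')
E
```

```text
21.9833 [0.62867959 0.08600443 0.02534483] z [ 0.61249447  0.11482286 -0.78209093] [ -8.4  45.4 118.4 149.7  23.8 -74.6] tool shift [0.0226 0.0014 0.0132]
side 76 tail a -0.1908 nose -0.0767 b [-0.0358  0.0289] ((-0.13457077741622925, -0.001991715282201767), (0.11515773087739944, 0.06556766480207443), 1.5973702669143677) 0.0925
wrist 4258 tail a -0.1361 nose -0.0762 b [-0.0299  0.0281] ((-0.12421999126672745, -0.006753221154212952), (0.10580840706825256, 0.06101388856768608), 8.712448120117188) 0.0939
```

Call:
send_rows(plan=[[255,0.0075,0.0002,0.0063,0],[255,0.0075,0.0002,0.0063,0],[255,0,0,0,0]])

```text
time_s: 22.33
position: [0.6483, 0.0884, 0.0251]
tcp_rot: [[0.775, 0.152, 0.613], [0.103, -0.988, 0.115], [0.623, -0.026, -0.782]]
force: [0.3, 0.2, -0.5]
opening: 0.01
grasp_force: 0.1
```

Call:
send_rows(plan=[[255,0.0023,0,0.0019,0],[255,0,0,0,0]])

```text
time_s: 22.5
position: [0.6504, 0.0889, 0.0246]
tcp_rot: [[0.776, 0.151, 0.612], [0.102, -0.988, 0.115], [0.622, -0.026, -0.782]]
force: [-0.2, 0.0, -0.4]
opening: 0.004
grasp_force: 0.0
```

```bash
python3 go.py .6545 .0885 .029; python3 - <<'E'
from dock import *
w=fit('wrist','w8');p=fit('side','s8')
cv2.imwrite('pics/w8z.png',np.hstack([cv2.resize(p[130:230,210:350],(448,320),interpolation=2),cv2.resize(w[60:330,170:340],(201,320))]))
E
```

```text
22.5 [0.6504025  0.08894193 0.024587  ] z [ 0.61217024  0.11462523 -0.78237373] [ -7.6  45.5 115.2 147.1  21.  -70.9] tool shift [ 0.0059  0.0009 -0.001 ]
wrist 57 tail a -0.1494 nose -0.1114 b [-0.0448  0.0035] ((-0.12893016636371613, -0.021610364317893982), (0.061193034052848816, 0.01356987003237009), 57.580509185791016) 0.0918
side 28 tail a -0.168 nose -0.1477 b [-0.0367  0.0368] ((-0.1645411103963852, 0.0012072771787643433), (0.022177623584866524, 0.07571471482515335), 11.424866676330566) 0.0915
```

View pics/w8z.png

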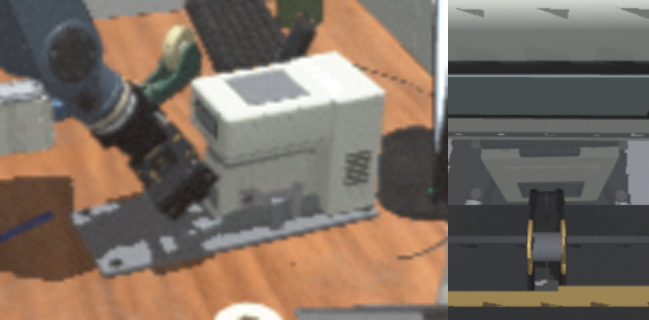

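The tail is now in under the head. I'll measure its wall in the wrist cloud.

```bash
cat > tail.py <<'E'
from look import *
def tail(tag):
    K=np.load(tag+'.npz')['P'].reshape(-1,3);K=K[np.isfinite(K).all(1)]
    th=np.radians(7.6);u=np.array([np.cos(th),np.sin(th)]);v=np.array([-u[1],u[0]])
    a=(K[:,:2]-[.7178,.0969])@u;b=(K[:,:2]-[.7178,.0969])@v
    for z in(.035,.05,.065,.08):
        k=(K[:,2]>z)&(K[:,2]<z+.015)&(a>-.09)&(a<-.03)
        o=[]
        for l,h in((-.03,-.018),(-.018,-.006),(-.006,.006),(.006,.018),(.018,.03)):
            q=k&(b>l)&(b<h);o.append((int(q.sum()),np.median(a[q]).round(4) if q.sum() else None))
        print(tag,z,o)
    k=(K[:,2]>.112)&(K[:,2]<.17)&(a>-.1)&(a<-.05)&(abs(b)<.055)
    if k.sum():print('head face',k.sum(),np.median(a[k]))
E
python3 -c "
from tail import *
tail('w8')"
```

```text
w8 0.035 [(102, np.float64(-0.0683)), (82, np.float64(-0.0703)), (101, np.float64(-0.0713)), (75, np.float64(-0.0709)), (82, np.float64(-0.0697))]
w8 0.05 [(131, np.float64(-0.0683)), (231, np.float64(-0.07)), (459, np.float64(-0.0774)), (211, np.float64(-0.0706)), (103, np.float64(-0.0697))]
w8 0.065 [(203, np.float64(-0.0686)), (228, np.float64(-0.0695)), (295, np.float64(-0.07)), (224, np.float64(-0.0702)), (144, np.float64(-0.0697))]
w8 0.08 [(440, np.float64(-0.067)), (430, np.float64(-0.0681)), (443, np.float64(-0.0684)), (439, np.float64(-0.0685)), (376, np.float64(-0.0679))]
head face 38384 -0.0728294818385812
```

The tail is about 4 mm short of home. I'll push on in small steps and watch the force.

Call:
send_rows(plan=[[255,0.0016,0,0.0013,0],[255,0,0,0,0]])

```text
time_s: 22.77
position: [0.6529, 0.0893, 0.0245]
tcp_rot: [[0.776, 0.151, 0.612], [0.102, -0.988, 0.115], [0.623, -0.026, -0.782]]
force: [-0.2, -0.2, -0.0]
opening: 0.004
grasp_force: 0.0
```

Call:
send_rows(plan=[[255,0.0016,0,0.0013,0],[255,0,0,0,0]])

```text
time_s: 22.93
position: [0.6551, 0.0896, 0.0245]
tcp_rot: [[0.776, 0.152, 0.612], [0.103, -0.988, 0.115], [0.623, -0.026, -0.782]]
force: [0.1, -0.1, 0.5]
opening: 0.007
grasp_force: 0.0
```

```bash
python3 go.py .6545 .0885 .029; python3 -c "
from tail import *
look('wrist','w9');tail('w9')"
```

```text
22.9333 [0.65511929 0.08963551 0.02445019] z [ 0.61248732  0.11460634 -0.78212829] [ -7.4  45.6 114.6 146.6  20.5 -70.2] tool shift [ 0.0022  0.0009 -0.0041]
w9 0.035 [(103, np.float64(-0.0651)), (72, np.float64(-0.067)), (60, np.float64(-0.0686)), (57, np.float64(-0.0676)), (82, np.float64(-0.0663))]
w9 0.05 [(130, np.float64(-0.0651)), (232, np.float64(-0.0667)), (468, np.float64(-0.0734)), (218, np.float64(-0.0673)), (100, np.float64(-0.0663))]
w9 0.065 [(178, np.float64(-0.0653)), (236, np.float64(-0.0663)), (413, np.float64(-0.0826)), (219, np.float64(-0.0669)), (156, np.float64(-0.0663))]
w9 0.08 [(319, np.float64(-0.0648)), (331, np.float64(-0.0651)), (338, np.float64(-0.0655)), (331, np.float64(-0.0657)), (296, np.float64(-0.0656))]
head face 39260 -0.07287020810220693
```

Call:
send_rows(plan=[[255,0.0012,0,0.001,0],[255,0,0,0,0]])

```text
time_s: 23.15
position: [0.6557, 0.0899, 0.024]
tcp_rot: [[0.777, 0.152, 0.611], [0.103, -0.988, 0.114], [0.621, -0.026, -0.783]]
force: [-2.3, 0.1, 1.2]
opening: 0.001
grasp_force: 0.8
```

Call:
send_rows(plan=[[255,0.0012,0,0.001,0],[255,0,0,0,0]])

```text
time_s: 23.32
position: [0.656, 0.09, 0.0238]
tcp_rot: [[0.778, 0.151, 0.61], [0.102, -0.988, 0.114], [0.62, -0.026, -0.785]]
force: [-4.9, -1.7, 4.3]
opening: 0.005
grasp_force: 2.8
```

```bash
python3 go.py .6545 .0885 .029; python3 -c "
from tail import *
look('wrist','w10');tail('w10')"
```

```text
23.3167 [0.65602004 0.08999576 0.0237991 ] z [ 0.60951256  0.11398274 -0.78453959] [ -7.3  45.6 114.3 146.1  20.  -69.6] tool shift [ 0.0019  0.0011 -0.0052]
w10 0.035 [(100, np.float64(-0.065)), (63, np.float64(-0.067)), (40, np.float64(-0.0685)), (53, np.float64(-0.0675)), (88, np.float64(-0.0662))]
w10 0.05 [(121, np.float64(-0.065)), (230, np.float64(-0.0668)), (471, np.float64(-0.0725)), (219, np.float64(-0.0674)), (95, np.float64(-0.0663))]
w10 0.065 [(180, np.float64(-0.0653)), (219, np.float64(-0.0662)), (456, np.float64(-0.0826)), (214, np.float64(-0.0669)), (139, np.float64(-0.0664))]
w10 0.08 [(291, np.float64(-0.0648)), (321, np.float64(-0.0651)), (327, np.float64(-0.0654)), (325, np.float64(-0.0657)), (279, np.float64(-0.0658))]
head face 40316 -0.07289252233935817
```

Call:
send_rows(plan=[[255,0.0023,0,0.0019,0],[255,0,0,0,0]])

```text
time_s: 23.53
position: [0.6563, 0.0902, 0.0231]
tcp_rot: [[0.781, 0.15, 0.606], [0.102, -0.988, 0.113], [0.616, -0.026, -0.787]]
force: [-11.3, -4.0, 8.0]
opening: 0.005
grasp_force: 5.7
```

Call:
send_rows(plan=[[255,0.0023,0,0.0019,0],[255,0,0,0,0]])

```text
time_s: 23.7
position: [0.6565, 0.0905, 0.0223]
tcp_rot: [[0.784, 0.149, 0.602], [0.102, -0.988, 0.112], [0.612, -0.027, -0.791]]
force: [-18.0, -5.1, 11.9]
opening: 0.005
grasp_force: 9.0
```

```bash
python3 go.py .6545 .0885 .029; python3 -c "
from tail import *
look('wrist','w11');tail('w11')"
```

```text
23.7 [0.65649741 0.0904675  0.02226852] z [ 0.60203684  0.11221519 -0.79054374] [ -7.2  45.6 113.9 145.3  19.1 -68.4] tool shift [ 0.0024  0.0015 -0.0067]
w11 0.035 [(100, np.float64(-0.0649)), (74, np.float64(-0.0669)), (63, np.float64(-0.068)), (53, np.float64(-0.0673)), (84, np.float64(-0.066))]
w11 0.05 [(122, np.float64(-0.065)), (213, np.float64(-0.0666)), (482, np.float64(-0.0734)), (223, np.float64(-0.0672)), (97, np.float64(-0.0661))]
w11 0.065 [(177, np.float64(-0.0651)), (203, np.float64(-0.0661)), (437, np.float64(-0.0829)), (216, np.float64(-0.0667)), (135, np.float64(-0.0662))]
w11 0.08 [(264, np.float64(-0.0648)), (286, np.float64(-0.065)), (311, np.float64(-0.0653)), (313, np.float64(-0.0655)), (262, np.float64(-0.0657))]
head face 42671 -0.07291642129868912
```

Call:
send_rows(plan=[[255,0.0023,0,0.0019,0],[255,0.0015,0,0.0012,0],[255,0,0,0,0]])

```text
time_s: 24.0
position: [0.6566, 0.0908, 0.021]
tcp_rot: [[0.789, 0.148, 0.596], [0.102, -0.989, 0.111], [0.605, -0.027, -0.796]]
force: [-28.3, -6.7, 20.7]
opening: 0.004
grasp_force: 14.7
```

```bash
python3 -c "
from tail import *
look('wrist','w12');tail('w12')"
```

```text
w12 0.035 [(101, np.float64(-0.0649)), (82, np.float64(-0.0668)), (85, np.float64(-0.0683)), (56, np.float64(-0.0673)), (79, np.float64(-0.066))]
w12 0.05 [(114, np.float64(-0.0649)), (190, np.float64(-0.0664)), (485, np.float64(-0.0739)), (235, np.float64(-0.0672)), (93, np.float64(-0.066))]
w12 0.065 [(172, np.float64(-0.0651)), (203, np.float64(-0.066)), (445, np.float64(-0.0835)), (206, np.float64(-0.0667)), (136, np.float64(-0.0661))]
w12 0.08 [(252, np.float64(-0.0647)), (262, np.float64(-0.065)), (276, np.float64(-0.0653)), (300, np.float64(-0.0656)), (253, np.float64(-0.0657))]
head face 44495 -0.07294081856795599
```

It's a firm stop: 28 N moves it no further, with the finger pads carrying the load. I'll back off and check.

Call:
send_rows(plan=[[255,-0.004,0,-0.0032,0],[255,-0.0078,0,-0.0063,0],[255,-0.0078,0,-0.0063,0],[255,-0.0078,0,-0.0063,0],[255,-0.0078,0,-0.0063,0],[255,-0.0078,0,-0.0063,0],[255,-0.0078,0,-0.0063,0],[255,-0.0078,0,-0.0063,0],[255,-0.006,0,-0.0083,0],[255,-0.003,0,-0.01,0],[255,0,0,0,0],[255,0,0,0,0],[255,0,0,0,0]])

```text
time_s: 25.13
position: [0.577, 0.0771, 0.0339]
tcp_rot: [[0.775, 0.152, 0.614], [0.103, -0.988, 0.114], [0.624, -0.026, -0.781]]
force: [-0.3, 0.1, -0.7]
opening: 0.003
grasp_force: 0.0
```

```bash
python3 go.py .6545 .0885 .029;python3 -c "
from tail import *
w,W=look('wrist','w13');tail('w13');p,P=look('side','s13')
cv2.imwrite('pics/w13z.png',np.hstack([cv2.resize(w[60:330,100:400],(440,396)),cv2.resize(p[125:215,230:340],(352,396)[:2],interpolation=2)]))"
```

```text
25.1333 [0.57700495 0.07714492 0.0338517 ] z [ 0.61357493  0.11434443 -0.78131374] [-10.9  44.7 126.1 153.   30.2 -81. ] tool shift [0.0582 0.0007 0.0526]
w13 0.035 [(157, np.float64(-0.0652)), (149, np.float64(-0.067)), (153, np.float64(-0.0673)), (147, np.float64(-0.0675)), (140, np.float64(-0.0661))]
w13 0.05 [(196, np.float64(-0.0652)), (206, np.float64(-0.0662)), (214, np.float64(-0.0663)), (204, np.float64(-0.0666)), (157, np.float64(-0.0663))]
w13 0.065 [(255, np.float64(-0.0655)), (255, np.float64(-0.0663)), (253, np.float64(-0.0665)), (252, np.float64(-0.0668)), (214, np.float64(-0.0663))]
w13 0.08 [(435, np.float64(-0.0643)), (434, np.float64(-0.0649)), (441, np.float64(-0.0652)), (424, np.float64(-0.0654)), (372, np.float64(-0.0653))]
head face 14409 -0.07300326072814081
```

View pics/w13z.png

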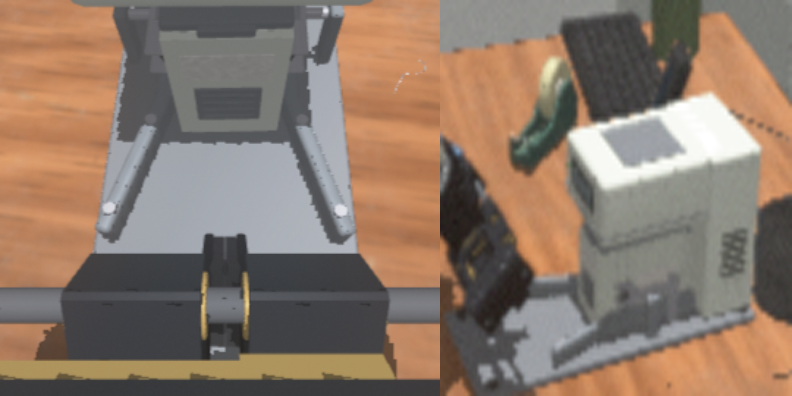

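The picture shows the tail wall under the head edge at about (215,85), square and centred between the rails, with the catches folded symmetrically on both sides. It stayed put when I backed off, its lid is shut, and the gripper is clear.

```bash
python3 -c "
from rig import *
print(hand_in())"
```

```text
the job is handed in; nothing more can be done
None
```

I handed the job in at about 25 s: the long cassette is shut and pushed to a firm stop under the reading head, and it stayed put when the gripper backed off. I judged both catches seated from the wrist picture only, and the hand-in gave no verdict.

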